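Nudge the adapter plate onto its locating pins and start the test

TASK

The blue adapter plate has been left lying on top of the test fixture's pins, out of line. Nudge it sideways with the fingertips, without lifting it, until its holes drop over the two steel locating pins and it lies flat on the grey bed; only then press the green start button all the way in and let go of it. Do not press the red stop button, and leave the other things on the bench where they are.

Things in the scene. Friction and masses are not known exactly. Their poses are not given: they have to be found in the camera images.
- fixture: grey test fixture, fixed: a flat bed 190 (x) x 210 (y) x 30 mm high; origin at the centre of its underside, z up, bed top 30 mm above the origin. Four posts stand on it, 14 mm high (tips 44 mm above the origin): two steel locating pins and two brass rest studs. Seated plate: origin 30 mm straight above this origin, its axes along the fixture's, underside on the bed
- plate: loose blue adapter plate, green circuit board on its middle, 150 (x) x 170 (y) x 6 mm, 0.35 kg; origin at the centre of its underside, z up. Starts flat on the tips of the posts, 14 mm above the bed, shifted 14-26 mm to the fixture's -x (robot's side), up to 18 mm in y, turned up to 0.09 rad. Slides with a few newtons; when its holes are within 4 mm of the posts it drops, guided by the tapers
- hole_a (a point): centre, on the plate's underside, of its 14 mm through hole at (+40, +55) mm, which goes over pin_a
- hole_b (a point): centre, on the plate's underside, of its 14 mm through hole at (-40, -55) mm, which goes over pin_b. The 18 mm holes at (+40, -55) and (-40, +55) mm go over the rest studs
- pin_a (a point): foot (at the bed's top) of the steel locating pin at (+40, +55) mm of the fixture; 11 mm thick for the lower 6 mm, then tapering to a 4 mm tip 14 mm up. The brass rest studs are at (+40, -55) and (-40, +55) mm, 12 mm thick, tapering to an 8 mm tip
- pin_b (a point): foot of the other, equal, steel locating pin, at (-40, -55) mm of the fixture, at the bed's top
- start_top (a point): centre of the top of the green start button, a round spring button 32 mm across, on a fixed grey box 75 x 75 x 30 mm that stands to the left or to the right of the fixture
- start (a joint): travel of the start button, m: 0 released, 0.006 fully in; it springs back; fully in takes 4 N, straight down
- stop_top (a point): centre of the top of the red stop button, same size, on a box like the other one on the other side; not to be pressed
- stop (a joint): travel of the stop button, m: 0 released, 0.006 fully in
- adapter_brass: loose brass coaxial adapter standing upright, 24 mm across, 44 mm high; origin under its centre; bystander
- adapter_steel: loose steel coaxial adapter standing upright, 24 mm across, 44 mm high; origin under its centre; bystander
- screwdriver: loose screwdriver lying along its x, 180 mm long; bystander
- tape: loose yellow roll of tape lying flat, 90 mm across, 20 mm high; origin under its centre; bystander
- cleaner: loose grey can standing, 52 mm across, 160 mm high; origin under its centre; bystander
- meter: loose orange hand-held meter lying flat, 150 x 80 x 36 mm; origin under its centre; bystander
- tray: loose empty blue parts tray, 70 x 150 x 30 mm; origin under its centre; bystander
Not all that is in view belongs to the job. Leave any orange or yellow look-alike of the part that bears start_top alone.

How it is judged:
By the outcome, as a careful person would: the job done as asked, in the order asked, and still so for the second after the job is handed in, with the robot touching nothing.
It also fails if it takes over 72 s, if anything falls off the work surface, if the arm or the gripper's body presses on something with over 40 N, if the wrist force passes 120 N, or if a joint passes its speed limit or range.

ROBOT

A 6-joint arm with a two-finger parallel gripper is mounted at the origin on the work surface. World frame = base frame: x ahead of the robot, y to its left, z up, the work surface at z = 0. Lengths are in m, angles in rad, forces in N, time in s.
With the tool pointing down it reaches from about 0.4 to 0.825 m from the base axis. Payload 7 kg.
Tool frame: the origin (TCP) lies on the centre line of the jaws, within the pads' length; the fingertips stand arm.tip_reach ahead of it and the grasp point (between the pads) lies 5 mm behind it (arm.tip_reach is the distance from the TCP to the fingertips, in m); z points along the fingers, y is the line along which they close (so a half turn about z gives the same grasp; the last joint's range is limited). The gripper opens to 88 mm and grips with 3 to 60 N. Pads are 19 mm wide; open, the fingers measure 130 mm over their backs; the gripper's body (78 mm by 193 mm) begins 47 mm behind the grasp point.
Start: joints at [1.579, 0.359, 0.012, 0, -1.224, -0.288], TCP at [0.186, 0.649, 0.22] pointing down, gripper open.
Joint ranges: [-3.07, 3.07], [-1.43, 2.12], [-1.02, 1.25], [-3.03, 1.67], [-3.05, -0], [-3.03, 3.03]. Speed limits (rad/s): [2.39, 2.39, 3.01, 3.14, 3.14, 3.14].

INTERFACE

Orientations are given as [roll, pitch, yaw] about the fixed x, y, z axes, in that order (R = Rz(yaw) Ry(pitch) Rx(roll)).
In Python, from station import status, optics, order, arm gives the robot as it stands. The module is installed in compiled form; this text tells all that it offers.
- The arm moves only by the shell command python3 -m jog 'ROWS' [FORCE]. ROWS is JSON, a list of rows, each a list of 3 entries, a list of its own where there are three numbers: the gripper command: -1 is shut, 1 is fully open, values between are in proportion, then the shift along the tool's x, y, z in mm, then the turn about the tool's z in rad. A call has 1 to 20 rows; each row is the pose to reach, as a shift and turn from the pose commanded when the call began, along the tool's axes at that moment; what a row does not reach only later rows make up. A row lasts 1/8 s, in which the tool goes at most 62.5 mm and 10.7 degrees, less where a joint would pass 70% of its speed; a pose out of reach is approached as far as the arm can. A call with a gripper value outside its range is refused whole. The fingers move at their own pace and stop on an object; FORCE is the grip in N (left out, the last holds). Time passes only in rows, so rows that repeat a pose let the fingers close. It gives the time, the measured TCP pose, the force, the opening and the grip force at its end, in the units of the state.
- status.get_state(): the state, without advancing time (a new reading comes with each control period).
- optics.grab_frame(name): name is "scene" or "top" or "wrist"; returns a dict with "color" (384x512x3 uint8, red, green, blue), "mtx" (3x3 intrinsics, pixels), "cam_to_world" (4x4, takes a point from camera to world coordinates). Camera axes: x right, y down, z forward; pixel columns grow to the right and rows downward; lengths in m; the calibration is good to about 2 mm. A picture is of the moment at which its call begins. There is no depth.
- order.job_done(): hands the job in; it is judged then, once.
The state is a dict: "t": time; "q": joint angles; "qd": joint speeds; "joint_efforts": joint torques, N m; "eef_pos": TCP position; "ee_rot": TCP orientation; "force": force on the tool from outside, world axes, zero at the start; "moment": the same for the moment, N m; "width": finger opening in m; "gripper_force": force on a finger pad.
Only numpy, scipy, OpenCV 4.12 (cv2) and the standard library are available. Lean on these libraries where they do the work, as an engineer would, in place of code of your own. Each camera call takes 0.05 s, during which the arm holds its last target. There are 200 camera calls.

## Working session

There is one attempt and no reset: what is moved stays moved. The work goes in short steps, Python scripts to look and compute and a shell command to move; the robot and the scene stay as the last step left them, time stands still between calls to the robot, and variables do not carry over. Pictures are saved under pics/ and viewed, at most 10 in all, crops included, and the job is handed in when it is done.

```bash
mkdir -p pics
cat > h.py <<'E'
import numpy as np,cv2
from station import status,optics,order,arm
def grab(n,f):
    d=optics.grab_frame(n); cv2.imwrite('pics/'+f+'.png',d['color'][:,:,::-1]); np.savez('pics/'+f+'.npz',**{k:d[k] for k in('color','mtx','cam_to_world')}); return d
def ray(d,px,z):
    T=d['cam_to_world']; r=T[:3,:3]@np.linalg.inv(d['mtx'])@np.array([px[0],px[1],1.]); o=T[:3,3]; return o+r*(z-o[2])/r[2]
def proj(d,P):
    T=np.linalg.inv(d['cam_to_world']); p=T[:3,:3]@np.array(P)+T[:3,3]; p=d['mtx']@p; return p[:2]/p[2]
E
python3 - <<'E'
from h import *
a=grab('top','top0');b=grab('scene','scene0')
cv2.imwrite('pics/top0b.png',cv2.resize(a['color'][:,:,::-1],(800,600),interpolation=cv2.INTER_CUBIC))
print(a['cam_to_world'],a['mtx'],arm.tip_reach); s=status.get_state(); print(s['eef_pos'],s['ee_rot'],s['t'])
E
```

```text
[[ 2.84060617e-03 -9.93155980e-01  1.16760994e-01  4.14642111e-01]
 [-9.99967511e-01 -3.70191674e-03 -7.16049804e-03 -8.37156146e-04]
 [ 7.54373093e-03 -1.16736861e-01 -9.93134229e-01  1.22664812e+00]
 [ 0.00000000e+00  0.00000000e+00  0.00000000e+00  1.00000000e+00]] [[355.77454783   0.         255.39375649]
 [  0.         355.77454783 197.45927822]
 [  0.           0.           1.        ]] 0.014
[0.18630589 0.64831348 0.21894185] [ 3.14015049e+00 -1.27821438e-04 -2.79892090e-01] 0.1
```

View pics/top0b.png

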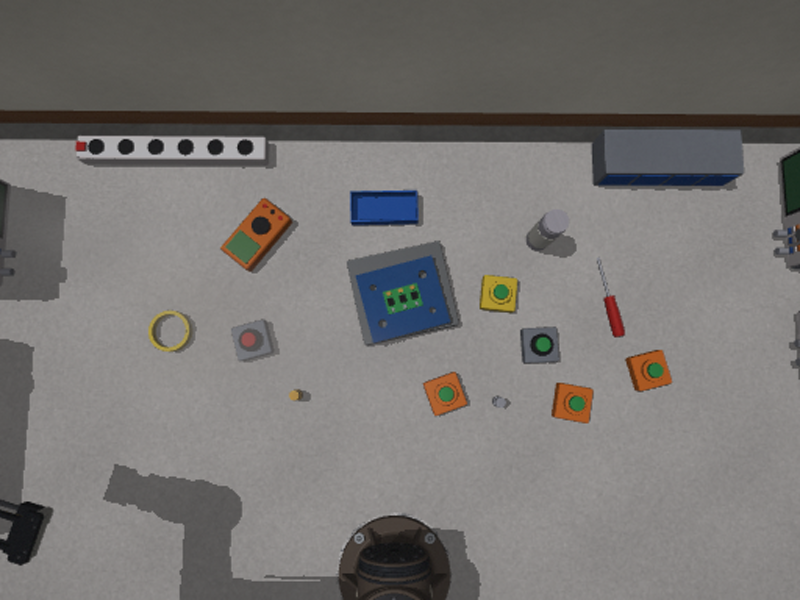

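View pics/scene0.png

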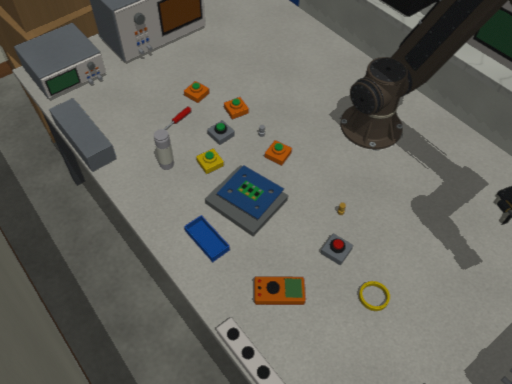

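Run:
```python
from h import *
d=dict(np.load('pics/top0.npz'))
for n,p,z in [('plate',(405,298),.05),('start',(543,344),.036),('stop',(248,340),.036),('cleaner',(555,222),.16),('brass',(297,395),.044),('steel',(503,402),.044),('tray',(384,192),.03),('yel',(501,293),.036)]: print(n,ray(d,np.array(p)*.64,z).round(3))
c=d['color'];hsv=cv2.cvtColor(c,cv2.COLOR_RGB2HSV)
w=optics.grab_frame('wrist');s=status.get_state()
from scipy.spatial.transform import Rotation as R
Re=R.from_euler('xyz',s['ee_rot']).as_matrix();print('cam in tool',Re.T@(w['cam_to_world'][:3,3]-s['eef_pos']),(Re.T@w['cam_to_world'][:3,:3]).round(2),w['mtx'][0,0])
t=np.array([0.50,0,.40]);print(Re.T@(t-s['eef_pos'])*1000)
```

```text
plate [ 0.576 -0.022  0.05 ]
start [ 0.479 -0.318  0.036]
stop [0.486 0.313 0.036]
cleaner [ 0.713 -0.316  0.16 ]
brass [0.37  0.205 0.044]
steel [ 0.357 -0.229  0.044]
tray [0.816 0.025 0.03 ]
yel [ 0.589 -0.23   0.036]
cam in tool [ 0.07831633  0.00043568 -0.16444725] [[-0.   -0.96 -0.29]
 [ 1.    0.   -0.  ]
 [ 0.   -0.29  0.96]] 282.55753570766325
[ 480.57877071  536.76516166 -180.21267336]
```

```bash
python3 -m jog '[[-1,[487,557,-81],-0.28],[-1,[487,557,-81],-0.28],[-1,[487,557,-81],-0.28],[-1,[487,557,-81],-0.28],[-1,[487,557,-81],-0.28],[-1,[487,557,-81],-0.28],[-1,[487,557,-81],-0.28],[-1,[487,557,-81],-0.28],[-1,[487,557,-81],-0.28],[-1,[487,557,-81],-0.28],[-1,[487,557,-81],-0.28],[-1,[487,557,-81],-0.28],[-1,[487,557,-81],-0.28],[-1,[487,557,-81],-0.28],[-1,[487,557,-81],-0.28],[-1,[487,557,-81],-0.28]]'
python3 - <<'E'
from h import *
a=grab('wrist','w1');grab('top','top1')
cv2.imwrite('pics/w1b.png',cv2.resize(a['color'][:,:,::-1],(800,600),interpolation=cv2.INTER_CUBIC))
E
```

```text
t: 2.15
eef_pos: [0.5004, -0.02, 0.3009]
ee_rot: [-3.141, -0.0, 0.002]
force: [-0.1, 0.5, 0.3]
width: 0.0004
gripper_force: 0.0
```

View pics/w1b.png

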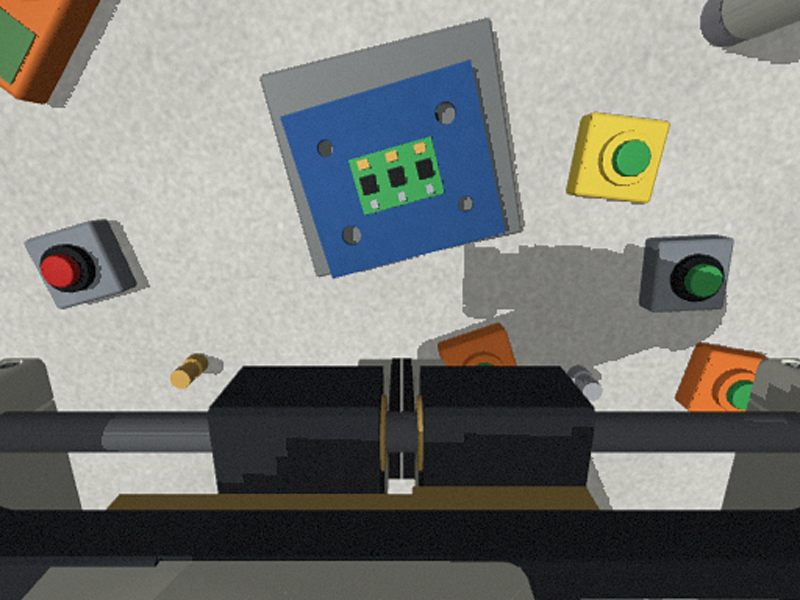

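```bash
python3 - <<'E'
from h import *
d=dict(np.load('pics/w1.npz'));c=d['color'].astype(int)
s=.64
for row in (60,150): 
  r=int(row*s);print(row,[tuple(c[r,x]) for x in range(int(480*s),int(535*s),2)])
print([tuple(c[int(100*s),x]) for x in range(int(255*s),int(290*s),2)])
hsv=cv2.cvtColor(d['color'],cv2.COLOR_RGB2HSV)
E
python3 - <<'E'
from h import *
d=dict(np.load('pics/w1.npz'));c=d['color']
cv2.imwrite('pics/w1c.png',cv2.resize(c[0:185,155:345,::-1],(608,592),interpolation=cv2.INTER_NEAREST))
E
```

```text
60 [(np.int64(121), np.int64(127), np.int64(126)), (np.int64(116), np.int64(120), np.int64(119)), (np.int64(114), np.int64(120), np.int64(119)), (np.int64(123), np.int64(124), np.int64(121)), (np.int64(119), np.int64(122), np.int64(121)), (np.int64(87), np.int64(91), np.int64(91)), (np.int64(122), np.int64(121), np.int64(117)), (np.int64(204), np.int64(205), np.int64(199)), (np.int64(203), np.int64(202), np.int64(195)), (np.int64(199), np.int64(199), np.int64(193)), (np.int64(200), np.int64(199), np.int64(192)), (np.int64(198), np.int64(198), np.int64(190)), (np.int64(203), np.int64(201), np.int64(195)), (np.int64(205), np.int64(203), np.int64(195)), (np.int64(197), np.int64(195), np.int64(189)), (np.int64(198), np.int64(197), np.int64(191)), (np.int64(203), np.int64(204), np.int64(197)), (np.int64(210), np.int64(209), np.int64(202))]
150 [(np.int64(46), np.int64(82), np.int64(136)), (np.int64(47), np.int64(86), np.int64(139)), (np.int64(45), np.int64(84), np.int64(138)), (np.int64(72), np.int64(77), np.int64(77)), (np.int64(76), np.int64(77), np.int64(78)), (np.int64(117), np.int64(
[... 400 characters left out ...]
nt64(208), np.int64(208), np.int64(201)), (np.int64(196), np.int64(197), np.int64(190)), (np.int64(190), np.int64(191), np.int64(185)), (np.int64(200), np.int64(200), np.int64(191))]
[(np.int64(200), np.int64(201), np.int64(194)), (np.int64(201), np.int64(201), np.int64(194)), (np.int64(197), np.int64(198), np.int64(191)), (np.int64(209), np.int64(207), np.int64(199)), (np.int64(121), np.int64(125), np.int64(126)), (np.int64(134), np.int64(139), np.int64(138)), (np.int64(129), np.int64(135), np.int64(135)), (np.int64(137), np.int64(141), np.int64(140)), (np.int64(135), np.int64(139), np.int64(139)), (np.int64(129), np.int64(136), np.int64(134)), (np.int64(137), np.int64(140), np.int64(140))]
```

View pics/w1c.png

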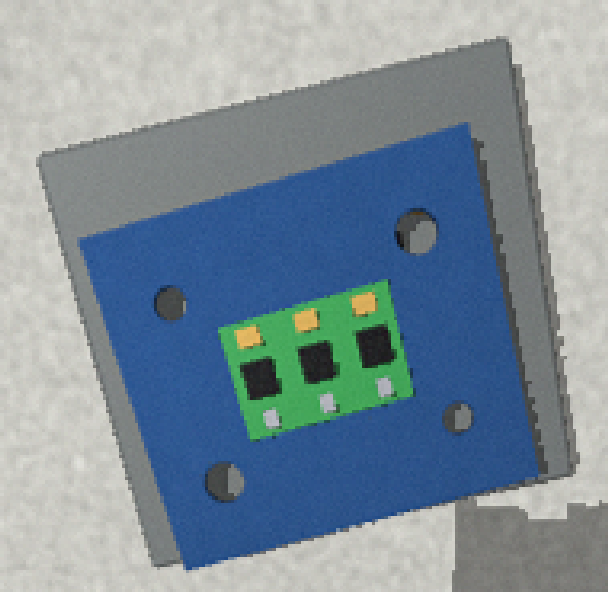

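```bash
cat > fit.py <<'E'
from h import *
from scipy.optimize import least_squares
def fit(d,px,z,sx,sy,skip=()):
    # px order TL,TR,BR,BL (far-left = +x,+y)
    W=np.array([ray(d,p,z)[:2] for p in px]); M=np.array([[sx,sy],[sx,-sy],[-sx,-sy],[-sx,sy]])/2
    k=[i for i in range(4) if i not in skip]
    def f(v):
        c,s=np.cos(v[2]),np.sin(v[2]); return ((M@np.array([[c,s],[-s,c]])+v[:2]-W)[k]).ravel()
    r=least_squares(f,[.57,0,.2]); print(r.x.round(4),'res mm',(r.fun*1000).round(1)); return r.x
def hole(v,m):
    c,s=np.cos(v[2]),np.sin(v[2]); return np.array(v[:2])+np.array([[c,-s],[s,c]])@np.array(m)
E
python3 - <<'E'
from fit import *
d=dict(np.load('pics/w1.npz'))
u=lambda L:[np.array(p)/3.2+[155-.5+.16,-.5+.16] for p in L]
F=fit(d,u([(40,157),(508,38),(574,472),(155,566)]),.03,.19,.21,(2,))
P=fit(d,u([(79,240),(470,123),(541,474),(187,570)]),.05,.15,.17)
c,s=np.cos(F[2]),np.sin(F[2]);e=np.array([[c,s],[-s,c]])@(P[:2]-F[:2]);print('plate in fixture',e*1000,P[2]-F[2])
# top view check
t=dict(np.load('pics/top0.npz'))
hs=cv2.cvtColor(t['color'],cv2.COLOR_RGB2HSV);m=cv2.inRange(hs,(100,120,60),(125,255,255));
n,l,st,ce=cv2.connectedComponentsWithStats(m);
for i in range(1,n):
  if st[i,4]>500: print(ce[i]/.64,st[i,4],cv2.minAreaRect(np.argwhere(l==i)[:,::-1].astype(np.float32)))
print([ray(d,np.array(q)*.64,.036+0) for q in [(703,280),(62,270)]])
E
```

```text
[ 0.5911 -0.0166  0.2213] res mm [ 0.9  1.8  1.5 -2.3 -2.4  0.5]
[ 0.5749 -0.0164  0.2688] res mm [ 0.4  0.1  0.8  0.2 -0.7 -0.3 -0.5  0. ]
plate in fixture [-15.73701651   3.74529807] 0.04750632607136843
[383.55935535 206.50550314] 795 ((245.5, 131.5), (42.99999237060547, 18.999996185302734), -0.0)
[402.13567839 298.42964824] 1791 ((257.41290283203125, 190.9232635498047), (44.12472915649414, 50.5662956237793), 75.0685806274414)
[array([ 0.47583765, -0.32154106,  0.036     ]), array([0.4844325 , 0.31658806, 0.036     ])]
```

Run:
```python
from fit import *
d=dict(np.load('pics/w1.npz'));c=d['color'].astype(int);g=c.sum(2)/3
# edges, with subpixel threshold 165 crossing; right edge: first drop below 105 (chamfer/side)
def cross(p0,p1,thr,n=60):
    t=np.linspace(0,1,n);pts=np.array(p0)+t[:,None]*(np.array(p1)-p0)
    v=cv2.remap(cv2.GaussianBlur(g.astype(np.float32),(3,3),0),pts[:,0].astype(np.float32)[None],pts[:,1].astype(np.float32)[None],cv2.INTER_LINEAR)[0]
    i=np.argmax(v<thr); return pts[i]
u=lambda x,y:np.array([x/3.2+155-.34,y/3.2-.34])
TL,TR,BR,BL=u(40,157),u(508,38),u(574,472),u(155,566)
def edge(A,B,out,lo=.1,hi=.9):
    o=np.array(out,float);return np.array([ray(d,cross(A+(B-A)*t+o*6,A+(B-A)*t-o*6,165),.03)[:2] for t in np.linspace(lo,hi,25)])
E={'far':(edge(TL,TR,(-.25,-.97)),0,95),'left':(edge(TL,BL,(-.96,.27)),1,105),'right':(edge(TR,BR,(.99,-.15)),1,-105)}
def f(v,k=('far','left')):
    c,s=np.cos(v[2]),np.sin(v[2]);R=np.array([[c,s],[-s,c]])
    return np.concatenate([(((W-v[:2])@R.T)[:,i]*1000-m) for W,i,m in [E[q] for q in k]])
r=least_squares(f,[.59,-.016,.22],loss='soft_l1');print(r.x.round(4),f(r.x).round(1)); print('right edge off',f(r.x,('right',)).round(1))
```

```text
[ 0.5913 -0.0157  0.2231] [ 0.1  0.1  0.1  0.1  0.1 -0.2  0.   0.   0.  -0.2 -0.2  0.3  0.   0.
 -0.2 -0.2  0.   0.   0.  -0.2  0.   0.   0.   0.   0.3 -0.1 -0.   0.
  0.   0.1  0.1 -0.1 -0.1  0.2 -0.  -0.  -0.3  0.1  0.1  0.1 -0.1 -0.1
  0.3 -0.   0.  -0.2 -0.2  0.2  0.2 -0.1]
right edge off [-2.5 -1.8 -2.4 -1.9 -2.2 -2.6 -2.3 -2.1 -2.7 -2.5 -2.3 -2.6 -2.7 -2.5
 -2.8 -3.5 -2.7 -2.7 -3.7 -2.6 -1.8 -2.1 -2.8 -2.8 -2.6]
```

```bash
python3 -m jog '[[1,[-31,23,60],-0.221],[1,[-31,23,120],-0.221],[1,[-31,23,180],-0.221],[1,[-31,23,230],-0.221],[1,[-31,23,253],-0.221],[1,[-31,23,253],-0.221]]'
python3 - <<'E'
from h import *
print(status.get_state()['width'])
a=grab('wrist','w2')
cv2.imwrite('pics/w2b.png',cv2.resize(a['color'][:,:,::-1],(800,600),interpolation=cv2.INTER_CUBIC))
E
```

```text
t: 3.0
eef_pos: [0.4684, -0.0441, 0.0464]
ee_rot: [3.141, 0.004, 0.222]
force: [0.8, 0.2, 1.7]
width: 0.0548
gripper_force: 0.0
0.05478795932101619
```

View pics/w2b.png

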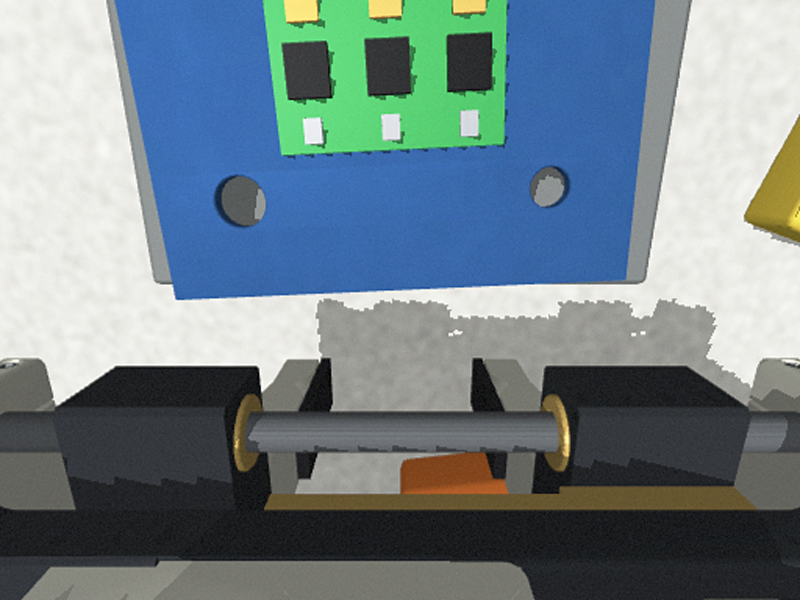

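```bash
python3 -m jog '[[1,[4,0,-2],0],[1,[8,0,-2],0],[1,[12,0,-2],0],[1,[16,0,-2],0],[1,[20,0,-2],0],[1,[24,0,-2],0],[1,[27,0,-2],0],[1,[30,0,-2],0],[1,[33,0,-2],0],[1,[35,0,-2],0],[1,[36,0,-2],0],[1,[36,0,-2],0]]'
python3 - <<'E'
from h import *
print(status.get_state()['width'])
a=grab('wrist','w3')
cv2.imwrite('pics/w3b.png',cv2.resize(a['color'][:,:,::-1],(800,600),interpolation=cv2.INTER_CUBIC))
E
```

```text
t: 4.55
eef_pos: [0.5048, -0.0362, 0.0497]
ee_rot: [3.142, 0.0, 0.221]
force: [-0.2, -0.4, 0.1]
width: 0.0875
gripper_force: 0.0
0.08748220194421998
```

View pics/w3b.png

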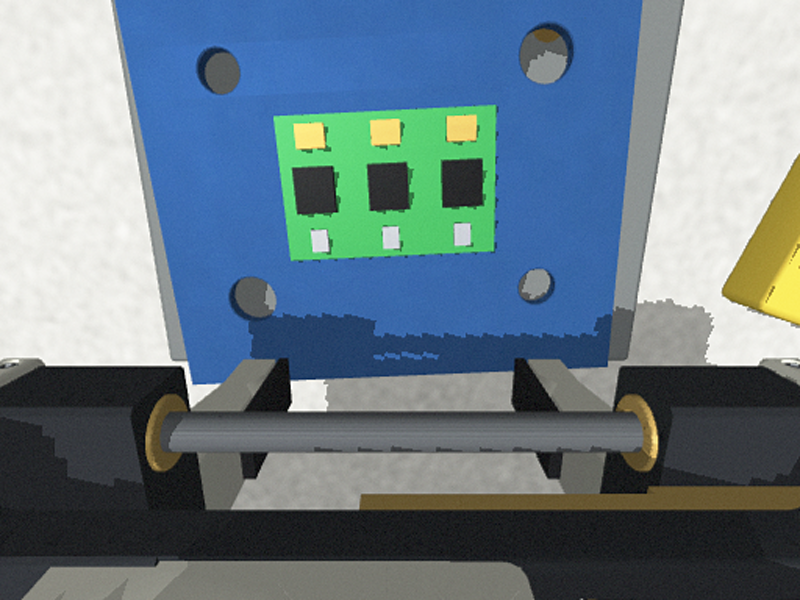

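Run:
```python
from fit import *
F=[.5913,-.0157,.2231];c,s=np.cos(F[2]),np.sin(F[2]);R=np.array([[c,s],[-s,c]])
inF=lambda w:(R@(np.array(w)[:2]-F[:2])*1000).round(1)
for n,pts in [('w2',[(176,299),(626,280)]),('w3',[(192,384),(607,366)])]:
    d=dict(np.load(f'pics/{n}.npz'));
    for z in (.05,.036): print(n,z,[inF(ray(d,np.array(p)*.64-.18,z)) for p in pts])
    # holes (top face)
d=dict(np.load('pics/w3.npz'));S=status.get_state();p=S['eef_pos'];print(inF(p),S['force'],S['moment'])
print('tcp px',proj(d,p)/.64)
for fx in (0,9.5): 
  for y in (44,-44):
    q=np.array(p)+np.array([c*fx-s*y,s*fx+c*y,-14])/1000; print('tip',fx,y,proj(d,q)/.64)
print('brass far-right tip seen',inF(ray(d,np.array((545,35))*.64-.18,.044)))
```

```text
w2 0.05 [array([-93.9,  84.7]), array([-86.7, -84.7])]
w2 0.036 [array([-98. ,  92.1]), array([-90.1, -92. ])]
w3 0.05 [array([-94.1,  85.1]), array([-86.2, -84.4])]
w3 0.036 [array([-101.1,   92.4]), array([-92.6, -91.5])]
[-89.   -0.9] [0.56754757 0.70213198 0.24553132] [-0.11371463 -0.01311991 -0.00024604]
tcp px [400.61010862 371.91552586]
tip 0 44 [300.36830042 358.18687972]
tip 0 -44 [501.05459697 357.9349664 ]
tip 9.5 44 [298.87308026 337.92293496]
tip 9.5 -44 [502.46102414 337.65107511]
brass far-right tip seen [ 33.7 -50.1]
```

Run:
```python
from h import *
a=grab('scene','s3');b=grab('top','t3')
p=proj(a,status.get_state()['eef_pos']);print(p, proj(a,status.get_state()['eef_pos']-np.array([0,0,.014])))
q=proj(b,status.get_state()['eef_pos'])
cr=lambda i,p,w:i['color'][int(p[1])-w:int(p[1])+w,int(p[0])-w:int(p[0])+w,::-1]
print(int(p[0])-45,int(p[1])-45)
cv2.imwrite('pics/m3.png',np.hstack([cv2.resize(cr(a,p,45),(540,540),interpolation=cv2.INTER_CUBIC),cv2.resize(cr(b,q,45),(260,540)[:1]*2,interpolation=cv2.INTER_CUBIC) if 0 else cv2.copyMakeBorder(cv2.resize(cr(b,q,45),(260,260)),0,280,0,0,0)]))
```

```text
[263.0289372  176.69995225] [262.89382975 179.21185011]
218 131
```

View pics/m3.png

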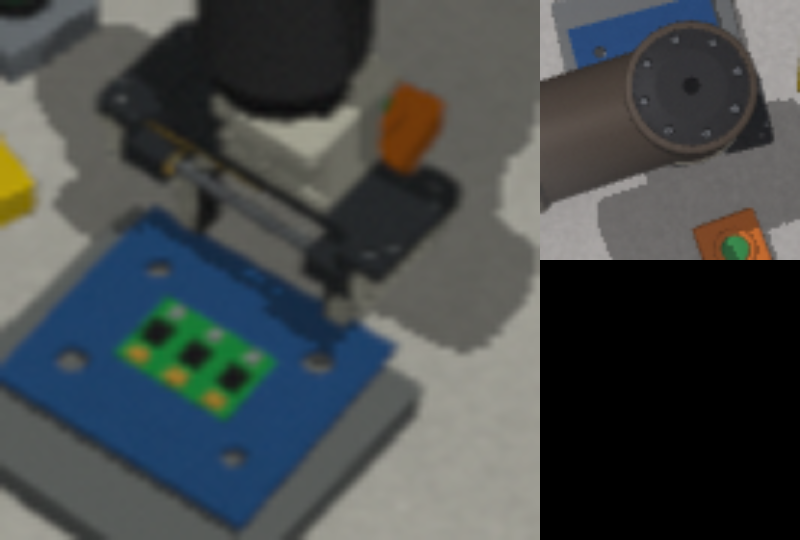

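Run:
```python
from fit import *
F=[.5913,-.0157,.2231]
a=dict(np.load('pics/s3.npz'))
def cr(fx,y,z): 
    w=hole(F,[fx/1000,y/1000]); return ((proj(a,[*w,z])-[218,131]+.5)*6).round(0)
print('plate BL corner .05',cr(-94.1,85.1,.05),'edge y54',cr(-93,54,.05),'edge y-54',cr(-87.7,-54,.05))
for n,x,z in [('H1front',-89,.0357),('H1back',-108,.0357),('H2front',-79.5,.056),('H2back',-98.5,.056),('Aback',-98.5,.0357)]: print(n,[cr(x,y,z) for y in (43,65,-43,-65)])
```

```text
plate BL corner .05 [401. 349.] edge y54 [355. 322.] edge y-54 [199. 232.]
H1front [array([334., 331.]), array([365., 351.]), array([215., 256.]), array([185., 237.])]
H1back [array([354., 311.]), array([385., 330.]), array([235., 236.]), array([205., 217.])]
H2front [array([325., 320.]), array([357., 340.]), array([205., 244.]), array([175., 225.])]
H2back [array([346., 299.]), array([377., 319.]), array([226., 223.]), array([196., 205.])]
Aback [array([344., 321.]), array([375., 341.]), array([225., 246.]), array([195., 227.])]
```

```bash
python3 -m jog '[[1,[-23,0,0],0],[1,[-23,0,0],0],[1,[-23,0,15],0],[1,[-23,0,30],0],[1,[-23,0,34],0],[1,[-23,0,36],0],[1,[-23,0,37],0],[1,[-23,0,37],0]]'
```

```text
t: 5.7
eef_pos: [0.4826, -0.0412, 0.0131]
ee_rot: [-3.142, -0.001, 0.221]
force: [-0.1, -0.1, -0.4]
width: 0.0879
gripper_force: 0.0
```

```bash
python3 -m jog '[[1,[0,0,1],0],[1,[0,0,2],0],[1,[0,0,2],0]]'; python3 -m jog '[[1,[0,0,1],0],[1,[0,0,2],0],[1,[0,0,2],0]]'
```

```text
t: 6.08
eef_pos: [0.4823, -0.0413, 0.0107]
ee_rot: [3.142, 0.0, 0.221]
force: [0.0, -0.2, 0.7]
width: 0.0877
gripper_force: 0.0
t: 6.45
eef_pos: [0.4822, -0.0413, 0.0086]
ee_rot: [-3.142, 0.0, 0.221]
force: [-0.6, -0.1, 0.1]
width: 0.0877
gripper_force: 0.0
```

```bash
for i in 1 ; do python3 -m jog '[[1,[0,0,1],0],[1,[0,0,2],0],[1,[0,0,3],0],[1,[0,0,3],0]]'; python3 -m jog '[[1,[0,0,1],0],[1,[0,0,2],0],[1,[0,0,2],0]]'; python3 -c "from station import arm;print(vars(arm) if hasattr(arm,'__dict__') else dir(arm))"; done
```

```text
t: 6.95
eef_pos: [0.4823, -0.0413, 0.0057]
ee_rot: [-3.142, 0.0, 0.221]
force: [0.0, -0.3, -0.4]
width: 0.0876
gripper_force: 0.0
t: 7.32
eef_pos: [0.4823, -0.0413, 0.0037]
ee_rot: [3.142, 0.0, 0.221]
force: [0.2, 0.1, -0.1]
width: 0.0877
gripper_force: 0.0
{}
```

```bash
python3 -m jog '[[1,[0,0,1],0],[1,[0,0,2],0],[1,[0,0,3],0],[1,[0,0,3],0]]'; python3 -m jog '[[1,[0,0,1],0],[1,[0,0,2],0],[1,[0,0,2],0]]'; python3 -m jog '[[1,[0,0,1],0],[1,[0,0,1.5],0],[1,[0,0,1.5],0]]'
```

```text
t: 7.82
eef_pos: [0.4823, -0.0413, 0.0007]
ee_rot: [3.142, 0.0, 0.221]
force: [-0.1, -0.4, 0.5]
width: 0.0877
gripper_force: 0.0
t: 8.2
eef_pos: [0.4822, -0.0413, -0.0013]
ee_rot: [3.142, 0.0, 0.221]
force: [-0.2, 0.1, 0.4]
width: 0.0876
gripper_force: 0.0
t: 8.57
eef_pos: [0.4823, -0.0413, -0.0028]
ee_rot: [3.142, 0.0, 0.221]
force: [1.2, 0.4, 0.0]
width: 0.0874
gripper_force: 0.0
```

```bash
for i in 1 2 3; do echo; done; python3 -m jog '[[1,[0,0,1],0],[1,[0,0,1.5],0],[1,[0,0,1.5],0]]'|grep -E 'pos|^force'; python3 -m jog '[[1,[0,0,1],0],[1,[0,0,1],0]]'|grep -E 'pos|^force'; python3 -m jog '[[1,[0,0,1],0],[1,[0,0,1],0]]'|grep -E 'pos|^force'
```

```text
eef_pos: [0.4823, -0.0413, -0.0043]
force: [-0.4, 0.6, 0.4]
eef_pos: [0.4823, -0.0413, -0.0053]
force: [-0.1, -0.1, -0.0]
eef_pos: [0.4822, -0.0413, -0.0063]
force: [0.9, -0.2, 0.5]
```

Run:
```python
from h import *
a=grab('wrist','w4');b=grab('scene','s4');s=status.get_state();print(s['force'],s['eef_pos'],s['q'])
q=proj(b,s['eef_pos']).astype(int);print(q)
x=cv2.resize(b['color'][q[1]-45:q[1]+45,q[0]-45:q[0]+45,::-1],(400,400),interpolation=cv2.INTER_CUBIC)
y=cv2.resize(a['color'][150:350,156:356,::-1],(400,400),interpolation=cv2.INTER_CUBIC)
cv2.imwrite('pics/m4.png',np.hstack([x,y]))
```

```text
[0.49416256 0.22928639 0.46825669] [ 0.48236249 -0.04125469 -0.00623999] [ 3.22032518e-01  3.27573274e-01 -6.71242945e-01 -2.92429046e-06
 -5.71976404e-01  1.46993157e+00]
[266 182]
```

View pics/m4.png

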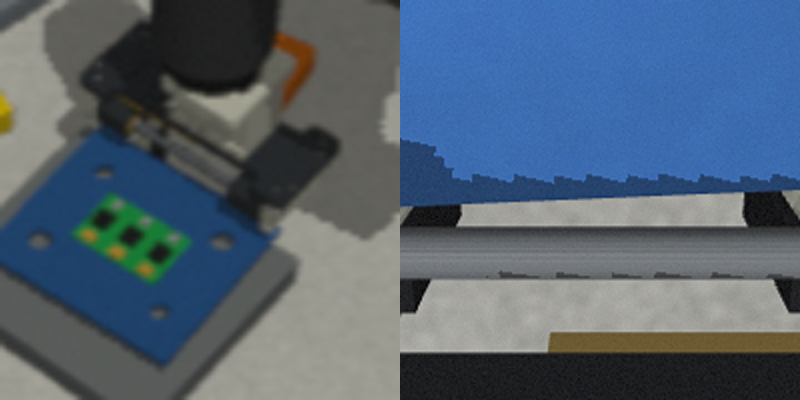

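```bash
python3 -m jog '[[1,[0,0,-20],0],[1,[0,0,-34],0],[1,[0,0,-34],0],[1,[4,0,-34],0],[1,[8,0,-34],0],[1,[11,0,-34],0],[1,[14,0,-34],0],[1,[17,0,-34],0],[1,[20,0,-34],0],[1,[21,0,-34],0],[1,[22,0,-34],0],[1,[22,0,-34],0]]'
python3 - <<'E'
from fit import *
F=[.5913,-.0157,.2231];c,s=np.cos(F[2]),np.sin(F[2]);R=np.array([[c,s],[-s,c]])
a=grab('wrist','w5');print((R@(status.get_state()['eef_pos'][:2]-F[:2])*1000).round(1))
cv2.imwrite('pics/w5b.png',cv2.resize(a['color'][:,:,::-1],(800,600),interpolation=cv2.INTER_CUBIC))
E
```

```text
t: 11.05
eef_pos: [0.5044, -0.0363, 0.028]
ee_rot: [3.142, -0.001, 0.221]
force: [0.0, -0.9, 0.4]
width: 0.0876
gripper_force: 0.0
[-89.3  -0.9]
```

View pics/w5b.png

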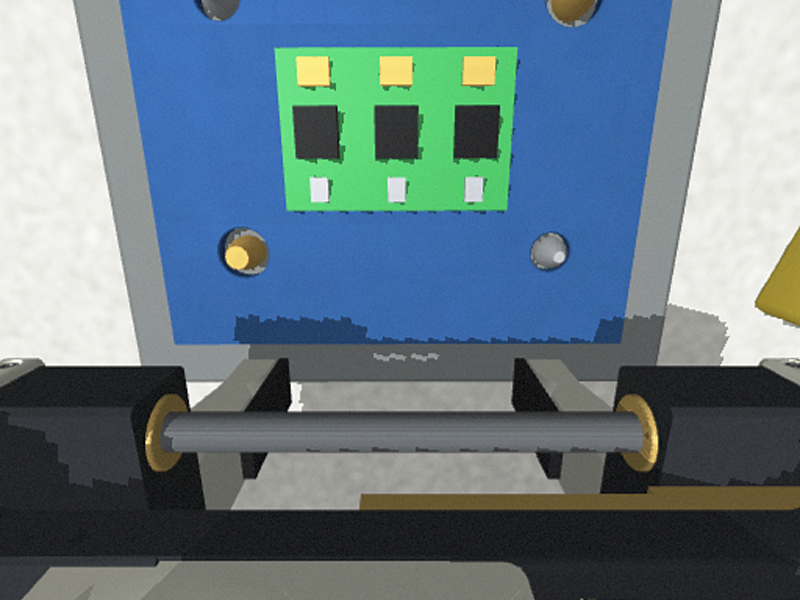

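Run:
```python
from fit import *
F=[.5913,-.0157,.2231];c,s=np.cos(F[2]),np.sin(F[2]);R=np.array([[c,s],[-s,c]])
inF=lambda w:(R@(np.array(w)[:2]-F[:2])*1000).round(1)
d=dict(np.load('pics/w5.npz'))
P=lambda p,z:inF(ray(d,np.array(p)*.64-.18,z))
for z in (.036,.05): print(z,[P(p,z) for p in [(173,345),(623,344)]],'holes',[P(p,z) for p in [(246,251),(550,251)]])
print('tips',P((237,257),.044),P((560,257),.044),'fixture near corners',P((141,381),.03),P((656,381),.03))
```

```text
0.036 [array([-74.1,  85.9]), array([-73.9, -85.4])] holes [array([-38.1,  54.4]), array([-38.3, -54.2])]
0.05 [array([-68.5,  78.1]), array([-68.4, -77.9])] holes [array([-35.7,  49.4]), array([-35.9, -49.5])]
tips [-38.8  54.8] [-39.  -55.1] fixture near corners [-92.2 104.6] [ -92.5 -104.3]
```

Run:
```python
from fit import *
def blob(n,p):
    d=dict(np.load(f'pics/{n}.npz'));h=cv2.cvtColor(d['color'],cv2.COLOR_RGB2HSV);m=cv2.inRange(h,(45,100,40),(85,255,255))
    k,l,st,ce=cv2.connectedComponentsWithStats(m);i=1+np.argmin(np.linalg.norm(ce[1:]-np.array(p)*.64,axis=1));print(n,ce[i],st[i]);return d,ce[i]
V=[blob('top0',(543,344)),blob('w1',(703,280)),blob('scene0',(344,205))]
f=lambda X:np.concatenate([proj(d,X)-c for d,c in V])
r=least_squares(f,[.48,-.32,.04]);print(r.x,r.fun)
for d,c in V: print([ray(d,c,z).round(4) for z in(.04,.045,.05)])
```

```text
top0 [347.1625 219.9625] [342 216  11   9  80]
w1 [449.87621359 178.91019417] [438 168  25  23 412]
scene0 [220.14516129 126.5483871 ] [216 123  10   8  62]
[ 0.47891744 -0.31442484  0.04627882] [-0.01030324  0.10654473  0.18793783 -0.10755766  0.45147539  0.30405808]
[array([ 0.4796, -0.3161,  0.04  ]), array([ 0.4793, -0.3148,  0.045 ]), array([ 0.4791, -0.3135,  0.05  ])]
[array([ 0.4773, -0.3186,  0.04  ]), array([ 0.4784, -0.3151,  0.045 ]), array([ 0.4796, -0.3116,  0.05  ])]
[array([ 0.4759, -0.3216,  0.04  ]), array([ 0.4786, -0.3177,  0.045 ]), array([ 0.4813, -0.3137,  0.05  ])]
```

```bash
python3 -m jog '[[1,[-20,0,0],0],[1,[-20,0,-40],0],[1,[-20,0,-80],0],[-1,[-45,60,-80],0],[-1,[-60,120,-80],0],[-1,[-75,180,-80],0],[-1,[-86,240,-80],0],[-1,[-86,266,-80],0],[-1,[-86,266,-50],0],[-1,[-86,266,-27],0],[-1,[-86,266,-27],0],[-1,[-86,266,-27],0]]'
python3 - <<'E'
from h import *
a=grab('wrist','w6');grab('top','t6')
S=status.get_state();print(S['eef_pos'],S['width'],proj(a,[.4785,-.315,.045])/.64)
cv2.imwrite('pics/w6b.png',cv2.resize(a['color'][:,:,::-1],(800,600),interpolation=cv2.INTER_CUBIC))
E
```

```text
t: 12.6
eef_pos: [0.479, -0.315, 0.0557]
ee_rot: [3.141, -0.001, 0.222]
force: [0.9, 0.1, 0.1]
width: 0.0037
gripper_force: 0.0
[ 0.47922002 -0.31495904  0.05603243] 0.000917344351284094 [400.32408084 362.05280656]
```

View pics/w6b.png

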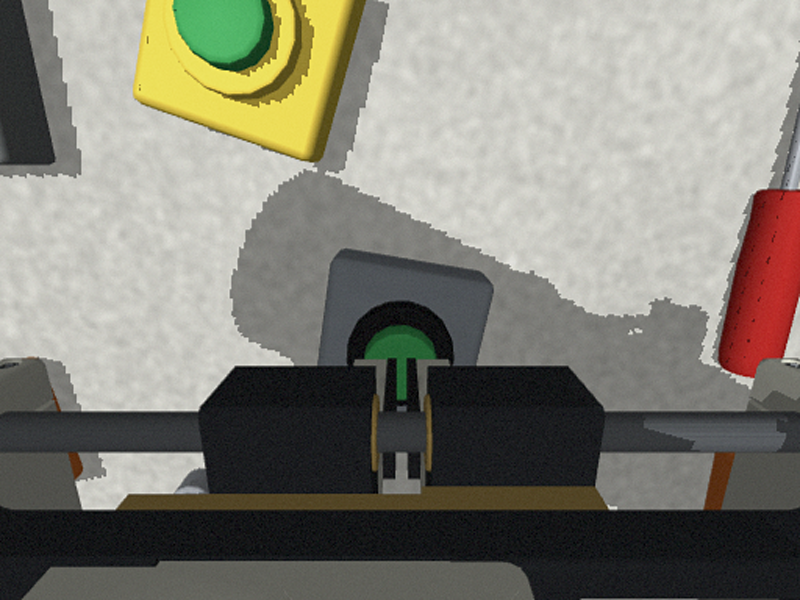

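```bash
g(){ grep -E 'eef_pos|^force'; }; python3 -m jog '[[-1,[0,0,8],0],[-1,[0,0,15],0],[-1,[0,0,15],0]]'|g; python3 -m jog '[[-1,[0,0,2],0],[-1,[0,0,4],0],[-1,[0,0,4],0]]'|g;  python3 -m jog '[[-1,[0,0,2],0],[-1,[0,0,2],0]]'|g
```

```text
eef_pos: [0.4789, -0.3149, 0.0398]
force: [0.7, 1.4, 4.1]
eef_pos: [0.4791, -0.315, 0.0389]
force: [-6.5, 7.6, 31.5]
eef_pos: [0.4792, -0.3151, 0.0386]
force: [-10.3, 11.2, 47.3]
```

```bash
g(){ grep -E 'eef_pos|^force'; }; python3 -m jog '[[-1,[0,0,-5.5],0],[-1,[0,0,-5.5],0],[-1,[0,0,-5.5],0]]'|g; python3 -m jog '[[-1,[0,0,-2],0],[-1,[0,0,-2],0]]'|g; python3 -m jog '[[-1,[0,0,-2],0],[-1,[0,0,-2],0]]'|g; python3 -m jog '[[-1,[0,0,-2],0],[-1,[0,0,-2],0]]'|g
```

```text
eef_pos: [0.479, -0.3149, 0.0394]
force: [1.7, 1.7, 7.5]
eef_pos: [0.4786, -0.315, 0.0412]
force: [1.9, -0.0, 3.5]
eef_pos: [0.478, -0.3148, 0.0431]
force: [2.0, 0.1, 2.2]
eef_pos: [0.4777, -0.3147, 0.0451]
force: [-0.2, -1.5, 0.5]
```

```bash
python3 -m jog '[[-1,[0,0,-50],0],[-1,[0,0,-100],0],[-1,[0,60,-150],0],[-1,[-20,100,-150],0],[-1,[-20,100,-150],0],[-1,[-20,100,-150],0]]'
python3 - <<'E'
from h import *
a=grab('top','t7');o=dict(np.load('pics/top0.npz'))
for n in ('scene',):
    b=grab(n,'s7');o2=dict(np.load('pics/scene0.npz'))
for x,y in((a,o),(b,o2)):
    # hue/sat based change, insensitive to shadow
    h1,h2=[cv2.cvtColor(q['color'],cv2.COLOR_RGB2HSV) for q in(x,y)]
    m1,m2=[cv2.inRange(h,(0,130,70),(179,255,255)) for h in(h1,h2)]
    k,l,st,ce=cv2.connectedComponentsWithStats(m1^m2)
    print([(ce[i].round(),st[i,4]) for i in range(1,k) if st[i,4]>8])
E
```

```text
t: 15.58
eef_pos: [0.4796, -0.4164, 0.1941]
ee_rot: [-3.14, 0.002, 0.22]
force: [0.0, 0.8, -0.5]
width: 0.0004
gripper_force: 0.0
[(array([230., 125.]), np.int32(28)), (array([174., 155.]), np.int32(72)), (array([261., 141.]), np.int32(16)), (array([244., 143.]), np.int32(9)), (array([249., 171.]), np.int32(246)), (array([270., 174.]), np.int32(31)), (array([239., 179.]), np.int32(13)), (array([264., 182.]), np.int32(24)), (array([248., 182.]), np.int32(10)), (array([238., 184.]), np.int32(15)), (array([257., 188.]), np.int32(29)), (array([249., 190.]), np.int32(31)), (array([265., 189.]), np.int32(12)), (array([393., 202.]), np.int32(177)), (array([276., 196.]), np.int32(26)), (array([244., 204.]), np.int32(48)), (array([261., 210.]), np.int32(233)), (array([347., 220.]), np.int32(67)), (array([412., 229.]), np.int32(141)), (array([366., 257.]), np.int32(525))]
[(array([20.,  4.]), np.int32(13)), (array([32.,  1.]), np.int32(22)), (array([41., 12.]), np.int32(113)), (array([55.,  4.]), np.int32(35)), (array([68.,  2.]), np.int32(22)), (array([78.,  4.]), np.int32(41)), (array([295.,
[... 224 characters left out ...]
t32(21)), (array([90., 23.]), np.int32(75)), (array([27., 26.]), np.int32(44)), (array([49., 20.]), np.int32(10)), (array([85., 26.]), np.int32(15)), (array([13., 60.]), np.int32(9)), (array([ 2., 75.]), np.int32(9)), (array([196.,  87.]), np.int32(16)), (array([236., 103.]), np.int32(15)), (array([260., 180.]), np.int32(320)), (array([241., 180.]), np.int32(15)), (array([244., 186.]), np.int32(13)), (array([249., 191.]), np.int32(36)), (array([236., 207.]), np.int32(361)), (array([240., 191.]), np.int32(14)), (array([258., 192.]), np.int32(20)), (array([267., 196.]), np.int32(20)), (array([275., 199.]), np.int32(10)), (array([253., 198.]), np.int32(19)), (array([256., 207.]), np.int32(11))]
```

```bash
python3 -c "
from station import order;print(order.job_done())"
```

```text
the job is handed in; nothing more can be done
None
```

The job is handed in at about 15.6 s: the plate measured flat on the bed over its pins, then the start button was pressed to its stop (peak about 47 N at the fingertips) and released; I sent nothing to the stop button or the other items and saw no sign they moved.

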